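Sort out the mixed-up press punches

ROBOT

A 7-joint arm with a two-finger parallel gripper is mounted at the origin on the work surface. World frame = base frame: x ahead of the robot, y to its left, z up, the work surface at z = 0. Lengths are in m, angles in rad, forces in N, time in s.
With the tool pointing down it reaches from about 0.4 to 0.925 m from the base axis. Payload 5.6 kg.
Tool frame: the origin (TCP) lies at the very end of the fingers, on their centre line; the grasp point (between the pads) lies 19 mm behind it (arm.hold_point_z is the distance from the TCP to the grasp point, in m); z points along the fingers, y is the line along which they close (so a half turn about z gives the same grasp; the last joint's range is limited). The gripper opens to 85 mm and grips with 20 to 120 N. Pads are 22 mm wide; open, the fingers measure 114 mm over their backs; the gripper's body (76 mm by 85 mm) begins 54 mm behind the grasp point. The pads swing forward as they close: fully open they stand 13 mm farther back than shut.
Start: joints at [-1.17, 0.468, -0.012, 1.603, 0.006, 1.071, -0.056], TCP at [0.279, 0.587, 0.231] pointing down, gripper open.
Joint ranges: [-2.53, 2.53], [-0.31, 2.02], [-1.57, 1.55], [0.28, 2.44], [-1.29, 4.43], [0.15, 1.84], [-2.92, 2.92]. Speed limits (rad/s): [2.57, 2.57, 3.14, 3.14, 3.14, 3.14, 3.14].

INTERFACE

Orientations are given as a rotation vector (axis times angle).
In Python, from workcell import monitor, read_camera, calibration, arm, models gives the robot as it stands.
- The arm moves only by the tool pendant, called after "Request:" as name([rows], argument=value, ...), one row to a line, values as JSON. Schema: {"type":"object","properties":{"increments":{"type":"array","items":{"type":"array","items":{"type":"array","items":{"type":"number"},"minItems":7,"maxItems":7},"minItems":1,"maxItems":20},"minItems":1,"maxItems":1},"force":{"type":"number"},"only":{"type":"string"},"quiet":{"type":"boolean"},"lines":{"type":"string"}},"required":["increments"],"additionalProperties":false}. increments is a list that holds a single list of rows (three levels of brackets), with 1 to 20 rows, each of 7 numbers: the finger opening in m, then dx, dy, dz in shares of the most that a row can go, 1 being 62.5 mm, then a rotation vector rx, ry, rz in a scale on which 1.0 is 120 degrees; each row shifts and turns the commanded pose from where the row before left it, along the tool's axes as they then stand; what a row does not reach is not made up. A row lasts 1/8 s, in which the tool goes at most 0.0625 m and 0.188 rad, less where a joint would pass 70% of its speed; a pose out of reach is approached as far as the arm can. The fingers move at their own pace and stop on an object; force is the grip in N (left out, the last holds). Time passes only in rows, so rows that do not move let the fingers close. The tool returns the time, the measured TCP pose, the force, the opening and the grip force at its end. only (a regular expression) keeps the lines of the reply that match it, lines (a string "A,B") keeps lines A to B, and quiet returns only ok. A shift or turn number past 1, either way, is cut back to 1. Input that does not fit is refused with a message, and nothing moves.
- monitor.read_state(): the state, without advancing time (a new reading comes with each control period).
- read_camera(name): name is "side" or "top" or "wrist"; returns the picture (420x560x3 uint8, blue, green, red); there is no depth.
- calibration(name): a dict with "camera_matrix" (3x3 intrinsics, pixels), "k1" (the pictures are not rectified: a ray, as slopes to the right and down, at radius r is drawn at 1 + k1 r^2 times it, then the intrinsics apply), "position" and "attitude" of the camera in the world. Camera axes: x right, y up, looking along -z (the intrinsics and any distortion apply to the point x, -y, -z); pixel columns grow to the right and rows downward; lengths in m; the calibration is good to about 2 mm. A picture is of the moment at which its call begins: read the wrist's pose just before it. calibration takes no time and is no camera call; for the wrist camera it gives the pose at the moment of the call.
- arm.job_done(): hands the job in; it is judged then, once.
Trained networks look in the newest picture that a camera, given by its name, has taken for a name from the list of things; names that differ only in an ending like _2 or _b are one class to them, and where a whole thing is asked for, a point or a joint stands for the part that bears it (a point fixed in the world has none). Each returns a list of dicts, best first, with "score" (0 to 1); they miss things now and then, are a little off and sometimes report something else, mostly with a low value. They report only what shows in the picture. A call takes as long as a camera call. They do not tell look-alikes from the thing itself.
- models.masks_of(camera, query): "mask" (420x560 bool, what is visible of it) and "bbox" ([centre column, centre row, width, height] in pixels, round what is visible of it).
The state is a dict: "time_s": time; "joint_pos": joint angles; "joint_velocities": joint speeds; "joint_efforts": joint torques, N m; "ee_pos": TCP position; "tool_rot": TCP orientation; "ft_force": force on the tool from outside, world axes, zero at the start; "ft_torque": the same for the moment, N m; "width": finger opening in m; "grasp_force": force on a finger pad.
Only numpy, scipy, OpenCV 4.12 (cv2) and the standard library are available. Lean on these libraries where they do the work, as an engineer would, in place of code of your own. Each camera call takes 0.05 s, during which the arm holds its last target. There are 200 camera calls.

TASK

The press punches have been parked at the wrong stations: move them so that every punch stands upright in the middle of the black mat of the station whose anvil has the same shape as its head. A mat holds only one punch, so use the spare station without an anvil as a parking place on the way; a punch that is already at home may stay. Do not knock any punch over, and do not push the clear dish of small parts aside.

Things in the scene. Friction and masses are not known exactly. Their poses are not given: they have to be found in the camera images.
- punch_round: Loose bright steel press punch standing head down, told by its head: a plain round head, 44 mm in diameter, 28 mm high. From the middle of the head rises a plain round shank, 16 mm in diameter and 42 mm long (70 mm total height), same on all four. About 0.25 to 0.55 kg. Origin: centre of its underside; z up along the shank.
- punch_square: Loose bright steel press punch standing head down, told by its head: a square head, 42 x 42 mm, 28 mm high. From the middle of the head rises a plain round shank, 16 mm in diameter and 42 mm long (70 mm total height), same on all four. About 0.25 to 0.55 kg. Origin: centre of its underside; z up along the shank.
- punch_bar: Loose bright steel press punch standing head down, told by its head: a narrow oblong head, 58 mm (its x) by 20 mm (its y), 28 mm high. From the middle of the head rises a plain round shank, 16 mm in diameter and 42 mm long (70 mm total height), same on all four. About 0.25 to 0.55 kg. Origin: centre of its underside; z up along the shank.
- punch_cross: Loose bright steel press punch standing head down, told by its head: a plus-shaped head, two crossed arms each 50 mm long and 16 mm wide along its x and y, 28 mm high. From the middle of the head rises a plain round shank, 16 mm in diameter and 42 mm long (70 mm total height), same on all four. About 0.25 to 0.55 kg. Origin: centre of its underside; z up along the shank.
- station_round: Fixed dark grey steel plate 12 mm thick, x -38 to +84, y -40 to +40 mm. Origin: at table level under the centre of its black mat (72 mm round, flush with the plate's top: a punch on it has its foot 12 mm above the table). At x = +60 mm a fixed bare-metal anvil rises 10 mm from the plate, a round disc 35 mm in diameter: home of the punch with that head shape.
- station_square: Fixed dark grey steel plate 12 mm thick, x -38 to +84, y -40 to +40 mm. Origin: at table level under the centre of its black mat (72 mm round, flush with the plate's top: a punch on it has its foot 12 mm above the table). At x = +60 mm a fixed bare-metal anvil rises 10 mm from the plate, a 34 x 34 mm square: home of the punch with that head shape.
- station_bar: Fixed dark grey steel plate 12 mm thick, x -38 to +84, y -40 to +40 mm. Origin: at table level under the centre of its black mat (72 mm round, flush with the plate's top: a punch on it has its foot 12 mm above the table). At x = +60 mm a fixed bare-metal anvil rises 10 mm from the plate, an oblong 46 mm in x, 16 mm in y: home of the punch with that head shape.
- station_cross: Fixed dark grey steel plate 12 mm thick, x -38 to +84, y -40 to +40 mm. Origin: at table level under the centre of its black mat (72 mm round, flush with the plate's top: a punch on it has its foot 12 mm above the table). At x = +60 mm a fixed bare-metal anvil rises 10 mm from the plate, a plus sign 40 mm across with arms 13 mm wide: home of the punch with that head shape.
- station_blank: Fixed dark grey steel plate 12 mm thick, x -38 to +84, y -40 to +40 mm. Origin: at table level under the centre of its black mat (72 mm round, flush with the plate's top: a punch on it has its foot 12 mm above the table). It has no anvil: the spare station, empty at the start.
- dish: Loose clear plastic dish full of tiny brass-coloured parts, 85 x 85 mm, 16 mm high, standing on the table among the stations; not to be disturbed. Origin: centre of its underside.
There are look-alikes about, which are no part of the job. Leave any pink look-alike of the station_round alone.

How it is judged:
By the outcome, as a careful person would: the job done as asked, in the order asked, and still so for the second after the job is handed in, with the robot touching nothing.
It also fails if it takes over 128 s, if anything falls off the work surface, if the arm or the gripper's body presses on something with over 40 N, if the wrist force passes 120 N, or if a joint passes its speed limit or range.

## Working session

There is one attempt and no reset: what is moved stays moved. The work goes in short steps, Python scripts to look and compute and a tool call to move; the robot and the scene stay as the last step left them, time stands still between calls to the robot, and variables do not carry over. Pictures are saved under pics/ and viewed, at most 14 in all, crops included, and the job is handed in when it is done.

```bash
mkdir -p pics
```

Create h.py:
```python
import numpy as np, cv2
from scipy.spatial.transform import Rotation as R
from workcell import monitor, read_camera, calibration, arm, models
def att(c):
    a=np.array(c["attitude"],float)
    if a.shape==(3,3): return a
    return R.from_rotvec(a).as_matrix() if a.size==3 else R.from_quat(a).as_matrix()
def ray(c,uv):
    K=np.array(c["camera_matrix"]); 
    s=cv2.undistortPoints(np.array(uv,float).reshape(-1,1,2),K,np.array([c["k1"],0,0,0.]))[:,0]
    d=np.c_[s[:,0],-s[:,1],-np.ones(len(s))]
    return np.array(c["position"]),d@att(c).T
def at_z(c,uv,z):
    p,d=ray(c,uv); return p+d*((z-p[2])/d[:,2])[:,None]
def proj(c,P):
    q=(np.atleast_2d(P)-np.array(c["position"]))@att(c)
    s=np.c_[q[:,0]/-q[:,2],-q[:,1]/-q[:,2]]; r2=(s**2).sum(1,keepdims=True)
    s=s*(1+c["k1"]*r2); K=np.array(c["camera_matrix"]); return s@K[:2,:2].T+K[:2,2]
```

Run:
```python
from h import *
for n in ["top","side","wrist"]:
    c=calibration(n); print(n,c); cv2.imwrite(f"pics/{n}0.png",read_camera(n))
print(monitor.read_state())
```

```text
top {'camera_matrix': array([[433.79686548,   0.        , 284.96592075],
       [  0.        , 433.79686548, 215.22428184],
       [  0.        ,   0.        ,   1.        ]]), 'k1': -0.11190562930446564, 'position': array([ 0.37801648, -0.07741523,  0.91709871]), 'attitude': array([ 0.05789914, -0.04243818, -1.55274756])}
side {'camera_matrix': array([[542.46430394,   0.        , 288.35338717],
       [  0.        , 542.46430394, 207.17168279],
       [  0.        ,   0.        ,   1.        ]]), 'k1': -0.15497277477735993, 'position': array([ 0.30547576, -0.85242951,  0.74871145]), 'attitude': array([ 0.85736657, -0.05936319, -0.14061639])}
wrist {'camera_matrix': array([[307.11632593,   0.        , 279.66925362],
       [  0.        , 307.11632593, 212.24182425],
       [  0.        ,   0.        ,   1.        ]]), 'k1': -0.054166720561814166, 'position': array([0.21186422, 0.61875438, 0.37323852]), 'attitude': array([-0.26752947, -0.16758711,  1.11893847])}
{'time_s': 0.15, 'joint_pos': array([-1.16999975,  0.46820782, -0.01161043,  1.60339862,  0.00601488,
        1.07139098, -0.05630678]), 'joint_velocities': array([ 2.50070808e-05, -3.70627290e-03, -2.09801297e-04, -3.58159133e-03,
        1.32501771e-03,  1.95869027e-04,  2.05328116e-03]), 'joint_efforts': array([ 8.82997374e-04, -5.32796323e+01,  2.17573252e-02, -2.51554871e+01,
        1.14679392e-02,  5.60117318e-03, -6.19746814e-07]), 'ee_pos': array([0.27896618, 0.58662713, 0.23054136]), 'tool_rot': array([-6.91454235e-01, -3.06435955e+00,  2.13210136e-03]), 'ft_force': array([-0.72148103,  0.62657235,  0.34467509]), 'ft_torque': array([ 0.0394409 , -0.04649498,  0.006603  ]), 'grasp_force': 0.0, 'width': 0.08583128303551277}
```

View pics/top0.png

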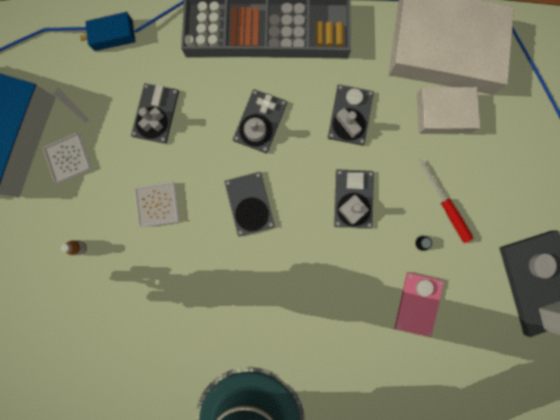

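View pics/side0.png

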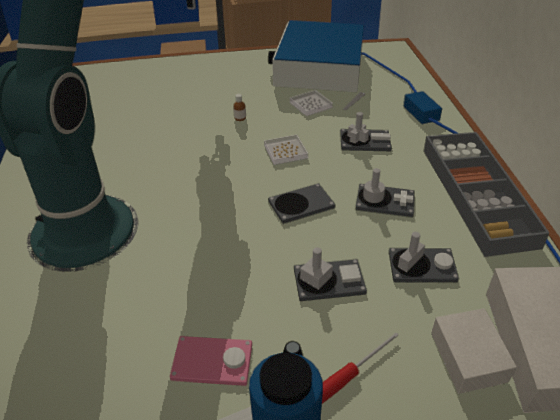

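The top view shows five grey stations:
- Bar station at (155,112), holding the cross punch.
- Cross station at (260,120), holding the round punch.
- Round station at (350,113), holding the bar punch.
- Square station at (354,198), holding the square punch, already home.
- Blank station at (250,205), empty.

There are two candidates for station_round: the grey plate at (350,113) and the pink one at (420,303). The grey one fits and the pink one is the look-alike. The dish candidates are (157,205), with brass parts, and (67,158), with grey parts. I'll confirm with enlarged crops.

Run:
```python
from h import *
t=cv2.imread("pics/top0.png")[75:245,125:405]; cv2.imwrite("pics/tc.png",cv2.resize(t,None,fx=2.85,fy=2.85,interpolation=cv2.INTER_CUBIC))
s=cv2.imread("pics/side0.png")[105:305,260:470]; cv2.imwrite("pics/sc.png",cv2.resize(s,None,fx=3,fy=3,interpolation=cv2.INTER_CUBIC))
for n in ["top","side"]:
  for q in ["punch_round","punch_square","punch_bar","punch_cross","station_round","station_square","station_bar","station_cross","station_blank","dish"]:
    if n=="side" and not q.startswith("punch"): continue
    print(n,q,[(round(r["score"],2),np.round(r["bbox"],1).tolist()) for r in models.masks_of(n,q)[:3]])
```

```text
top punch_round [(0.9, [254.2, 131.0, 24.7, 24.2])]
top punch_square [(0.91, [353.3, 211.3, 29.4, 28.8])]
top punch_bar [(0.72, [348.0, 122.7, 22.7, 25.7])]
top punch_cross [(0.58, [149.8, 119.0, 23.0, 20.8])]
top station_round [(0.8, [421.1, 301.3, 48.6, 64.4]), (0.69, [346.7, 113.3, 45.2, 62.3]), (0.65, [154.8, 114.8, 50.1, 58.7])]
top station_square [(0.71, [354.2, 198.4, 38.8, 57.3])]
top station_bar [(0.62, [152.9, 115.8, 48.1, 62.0]), (0.23, [261.6, 121.2, 51.1, 64.7])]
top station_cross [(0.95, [259.4, 122.1, 52.2, 60.8])]
top station_blank [(0.83, [249.6, 204.7, 49.6, 64.5]), (0.46, [150.9, 118.4, 27.5, 21.2])]
top dish [(0.69, [156.6, 206.1, 41.6, 41.4])]
side punch_round [(0.62, [372.4, 186.4, 19.6, 32.8])]
side punch_square [(0.77, [314.9, 267.4, 35.7, 39.9])]
side punch_bar [(0.84, [410.5, 252.4, 26.4, 38.7])]
side punch_cross [(0.95, [358.4, 127.0, 18.5, 27.9])]
```

View pics/tc.png

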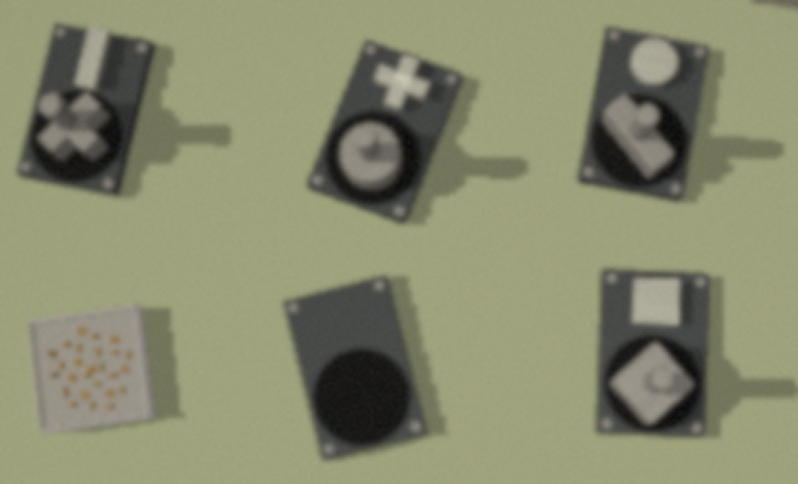

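View pics/sc.png

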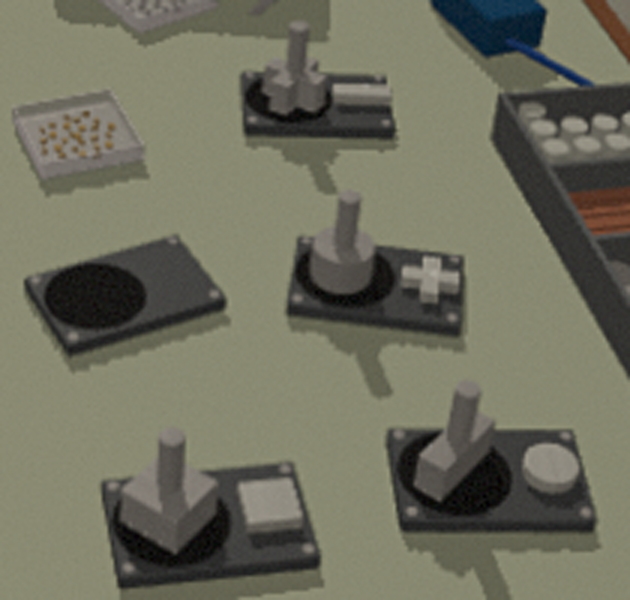

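The crops confirm it: the bar station holds the cross punch, the cross station holds the round one, the round station (grey, disc at tc (655,60)) holds the bar punch, and the square punch is home. Next I'll triangulate the plates and shank tops.

Create fit.py:
```python
from h import *
from scipy.optimize import least_squares
T=lambda p:(np.array(p,float)+.5)/2.85-.5+[125,75]
S=lambda p:(np.array(p,float)+.5)/3-.5+[260,105]
ct,cs=calibration("top"),calibration("side")
st={"bar":([(55,23),(155,40),(120,194),(18,174)],[(243,71),(384,75),(396,125),(243,126)]),
"cross":([(366,40),(465,77),(406,222),(307,184)],[(300,237),(466,255),(462,320),(290,303)]),
"round":([(607,27),(708,46),(684,200),(578,181)],[(388,429),(574,430),(595,518),(399,520)]),
"square":([(602,269),(708,273),(705,437),(597,433)],[(102,480),(293,464),(318,558),(118,572)]),
"blank":([(284,301),(384,276),(428,435),(324,460)],[(26,284),(178,236),(225,295),(68,338)])}
L=np.array([(.084,.04),(.084,-.04),(-.038,-.04),(-.038,.04)]); Ls=L[[3,0,1,2]]
def W(p,L):
    c,s=np.cos(p[2]),np.sin(p[2]); return np.c_[p[0]+c*L[:,0]-s*L[:,1],p[1]+s*L[:,0]+c*L[:,1],np.full(len(L),p[3])]
for k,(a,b) in st.items():
    f=lambda p:np.r_[(proj(ct,W(p,L))-T(a)).ravel(),(proj(cs,W(p,Ls))-S(b)).ravel()]
    m=at_z(ct,[T(a).mean(0)],.012)[0]
    r=least_squares(f,[m[0],m[1],0,.012]); print(k,np.round(r.x,4),"rms px",round(np.sqrt((r.fun**2).mean()),2))
    ft=lambda p:f(np.r_[p,.012])[:8]; fs=lambda p:f(np.r_[p,.012])[8:]
    print("   top/side alone z=.012",np.round(least_squares(ft,r.x[:3]).x,4),np.round(least_squares(fs,r.x[:3]).x,4))
for k,a,b in [("cross",(50,104),(299,28)),("round",(377,147),(349,199)),("bar",(648,114),(469,388)),("square",(664,378),(173,436))]:
    f=lambda P:np.r_[(proj(ct,P)-T(a)).ravel(),(proj(cs,P)-S(b)).ravel()]
    r=least_squares(f,[.6,0,.08]); print(k,np.round(r.x,4),np.round(r.fun,1), "side z=.082",np.round(at_z(cs,[S(b)],.082)[0],4))
c=calibration("wrist"); s=monitor.read_state(); Rt=R.from_rotvec(s["tool_rot"]).as_matrix()
print("tool axes\n",Rt.round(3),"cam in tool",((np.array(c["position"])-s["ee_pos"])@Rt).round(4),"look",(Rt.T@-att(c)[:,2]).round(3))
```

```bash
python3 fit.py
```

```text
bar [ 0.6298  0.2203 -0.1798  0.0162] rms px 0.59
   top/side alone z=.012 [ 0.6321  0.2215 -0.1796] [ 0.6304  0.2265 -0.1811]
cross [ 0.6157 -0.0035 -0.3475  0.0149] rms px 0.75
   top/side alone z=.012 [ 0.6165 -0.0033 -0.3559] [ 6.171e-01  1.000e-04 -3.335e-01]
round [ 0.631  -0.2005 -0.1708  0.0136] rms px 0.61
   top/side alone z=.012 [ 0.6321 -0.2012 -0.165 ] [ 0.6313 -0.1988 -0.1776]
square [ 0.4499 -0.2108 -0.0326  0.0126] rms px 0.78
   top/side alone z=.012 [ 0.4509 -0.2116 -0.0185] [ 0.4494 -0.2096 -0.048 ]
blank [0.4363 0.0015 0.2741 0.0135] rms px 1.13
   top/side alone z=.012 [0.4369 0.0013 0.274 ] [0.4362 0.0039 0.2739]
cross [0.6345 0.2215 0.0814] [-0.1  0.6  0.8 -0.2] side z=.082 [0.6322 0.2201 0.082 ]
round [ 0.6058 -0.0112  0.0879] [ 0.1 -0.8 -0.8  0.2] side z=.082 [ 0.6104 -0.0034  0.082 ]
bar [ 0.6314 -0.1972  0.0835] [-0.1  0.3  0.3 -0.1] side z=.082 [ 0.6316 -0.1957  0.082 ]
square [ 0.449  -0.2088  0.0833] [-0.   0.1  0.1 -0. ] side z=.082 [ 0.4491 -0.2076  0.082 ]
tool axes
 [[-0.903  0.429  0.   ]
 [ 0.429  0.903  0.   ]
 [-0.     0.    -1.   ]] cam in tool [ 7.440e-02  1.000e-04 -1.428e-01] look [-0.295  0.001  0.956]
```

The rows are not in the units I measure in: shifts go in shares of 62.5 mm and turns go in shares of 120 degrees. I convert before sending: -0.046 m is -0.736, -0.033 m is -0.528.

Request:
pendant([
  [[0.05,-0.736,-0.528,0.04,0,0,0],[0.05,-0.736,-0.528,0.04,0,0,0],[0.05,-0.736,-0.528,0.04,0,0,0],[0.05,-0.736,-0.528,0.04,0,0,0],[0.05,-0.736,-0.528,0.04,0,0,0],[0.05,-0.736,-0.528,0.04,0,0,0],[0.05,-0.736,-0.528,0.04,0,0,0],[0.05,-0.736,-0.528,0.04,0,0,0],[0.05,-0.736,-0.528,0.04,0,0,0],[0.05,-0.736,-0.528,0.04,0,0,0],[0.05,-0.736,-0.528,0.04,0,0,0],[0.05,-0.72,-0.48,0.04,0,0,0],[0.05,0,0,0,0,0,0],[0.05,0,0,0,0,0,0]],
], force=40)

```text
time_s: 2.6
ee_pos: [0.6077, -0.004, 0.201]
tool_rot: [-0.691, -3.064, -0.001]
ft_force: [-0.3, 0.9, -0.7]
width: 0.0502
grasp_force: 0.0
```

Create wl.py:
```python
from h import *
import sys
# station/punch estimates drawn in the wrist view
G={"bar":(.631,.222,-.18),"cross":(.616,-.003,-.347),"round":(.631,-.2005,-.171),"square":(.450,-.2105,-.033),"blank":(.4365,.002,.274)}
c=calibration("wrist"); im=read_camera("wrist"); s=monitor.read_state()
cv2.imwrite("pics/"+sys.argv[1]+".png",im); np.savez("pics/"+sys.argv[1],p=c["position"],a=c["attitude"],K=c["camera_matrix"],k=c["k1"])
print(s["time_s"],s["ee_pos"].round(4),R.from_rotvec(s["tool_rot"]).as_matrix().round(3).tolist())
for k,(x,y,a) in G.items():
    L=np.array([(0,0),(.084,.04),(.084,-.04),(-.038,-.04),(-.038,.04)]);C,S=np.cos(a),np.sin(a)
    q=proj(c,np.c_[x+C*L[:,0]-S*L[:,1],y+S*L[:,0]+C*L[:,1],np.full(5,.012)])
    if (q[0]>0).all() and q[0,0]<560 and q[0,1]<420:
        print(k,q.round(0).tolist())
        cv2.polylines(im,[q[1:].round().astype(int)],True,(0,0,255),1); cv2.circle(im,tuple(q[0].round().astype(int)),2,(0,0,255),-1)
        t=np.linspace(0,6.3,60); m=proj(c,np.c_[x+.036*np.cos(t),y+.036*np.sin(t),np.full(60,.012)]); cv2.polylines(im,[m.round().astype(int)],True,(0,255,255),1)
cv2.imwrite("pics/"+sys.argv[1]+"o.png",im)
```

```bash
python3 wl.py w1
```

```text
2.65 [ 0.6076 -0.0031  0.2012] [[-0.904, 0.428, -0.001], [0.428, 0.904, 0.001], [0.001, 0.001, -1.0]]
bar [[481.0, 119.0], [520.0, 185.0], [453.0, 202.0], [440.0, 92.0], [514.0, 73.0]]
cross [[283.0, 194.0], [323.0, 260.0], [257.0, 266.0], [243.0, 164.0], [317.0, 157.0]]
round [[142.0, 273.0], [197.0, 322.0], [140.0, 335.0], [100.0, 253.0], [160.0, 237.0]]
square [[47.0, 141.0], [116.0, 195.0], [61.0, 221.0], [-0.0, 124.0], [57.0, 91.0]]
blank [[210.0, 31.0], [297.0, 71.0], [238.0, 125.0], [154.0, 30.0], [212.0, -32.0]]
```

View pics/w1o.png

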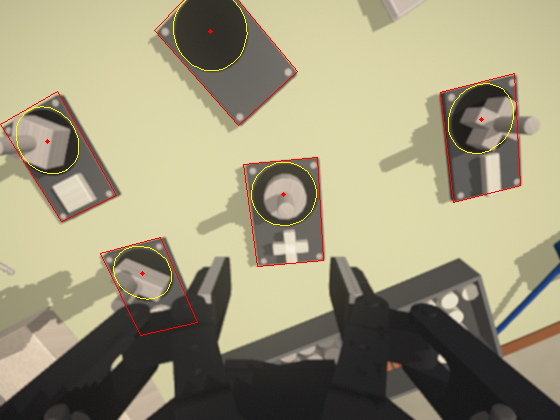

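The wrist overlay fits all the plates to within a few mm; the round punch head is at about (285,197). I'll enlarge the four punches to measure their axes.

Run:
```python
from h import *
im=cv2.imread("pics/w1.png")
out=[]
for (x,y) in [(285,205),(490,125),(135,275),(35,145)]:
    x0,y0=max(x-40,0),y-30; out.append(cv2.resize(im[y0:y0+60,x0:x0+80],(400,300),interpolation=cv2.INTER_CUBIC)); print(x0,y0)
cv2.imwrite("pics/mont.png",np.vstack([np.hstack(out[:2]),np.hstack(out[2:])]))
```

```text
245 175
450 95
95 245
0 115
```

View pics/mont.png

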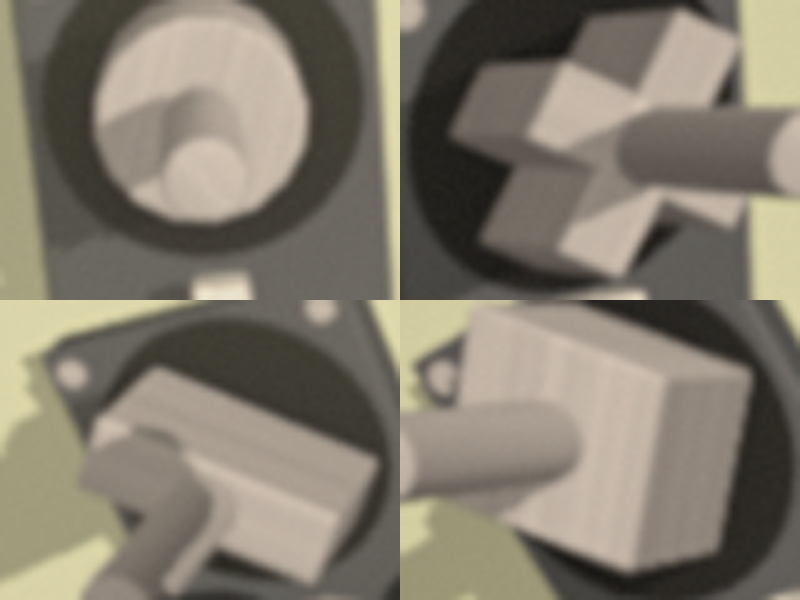

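Run:
```python
from h import *
d=np.load("pics/w1.npz"); c=dict(position=d["p"],attitude=d["a"],camera_matrix=d["K"],k1=float(d["k"]))
print("round",at_z(c,[(285.6,210)],.082),at_z(c,[(285.2,197.6)],.04))
print("cross",at_z(c,[(531,125)],.082),at_z(c,[(501.2,125)],.04))
print("mat cross",at_z(c,[(285.6,194)],.012));
```

```text
round [[ 0.61386186 -0.00085866  0.082     ]] [[ 6.13462525e-01 -2.35619832e-04  4.00000000e-02]]
cross [[0.63521721 0.22134836 0.082     ]] [[0.63756661 0.2234538  0.04      ]]
mat cross [[ 0.6166278  -0.00067444  0.012     ]]
```

To row units: 0.05 m is 0.8, -0.002 m is -0.032.

Request:
pendant([
  [[0.05,-0.032,0.032,0.8,0,0,0],[0.05,-0.032,0.032,0.8,0,0,0],[0.05,0,0,0.8,0,0,0],[0.05,0,0,0.032,0,0,0],[0.05,0,0,0,0,0,0],[0,0,0,0,0,0,0],[0,0,0,0,0,0,0],[0,0,0,0,0,0,0],[0,0,0,0,0,0,0],[0,0,0,0,0,0,0],[0,0,0,0,0,0,0]],
], force=60)

```text
time_s: 4.03
ee_pos: [0.6147, -0.0022, 0.0514]
tool_rot: [0.69, 3.062, 0.002]
ft_force: [0.4, 0.8, 7.3]
width: 0.014
grasp_force: 58.3
```

To row units: 0.041 m is 0.656, -0.04 m is -0.64.

Request:
pendant([
  [[0,0,0,-0.48,0,0,0],[0,0,0,-0.64,0,0,0],[0,0.64,-0.288,0,0,0,0],[0,0.64,-0.288,0,0,0,0],[0,0.64,-0.288,0,0,0,0],[0,0.656,-0.304,0,0,0,0],[0,0,0,0,0,0,0],[0,0,0,0,0,0,0]],
])

```text
time_s: 5.03
ee_pos: [0.4373, 0.0006, 0.1198]
tool_rot: [0.691, 3.063, 0.001]
ft_force: [-0.0, 0.4, -3.9]
width: 0.0143
grasp_force: 59.1
```

```bash
python3 wl.py w2
```

```text
5.075 [0.4377 0.0006 0.1198] [[-0.903, 0.429, 0.002], [0.429, 0.903, 0.0], [-0.002, 0.001, -1.0]]
cross [[351.0, 361.0], [387.0, 416.0], [316.0, 422.0], [310.0, 334.0], [391.0, 327.0]]
square [[89.0, 309.0], [168.0, 361.0], [105.0, 382.0], [35.0, 291.0], [101.0, 262.0]]
blank [[280.0, 207.0], [376.0, 247.0], [307.0, 299.0], [215.0, 205.0], [287.0, 141.0]]
```

View pics/w2o.png

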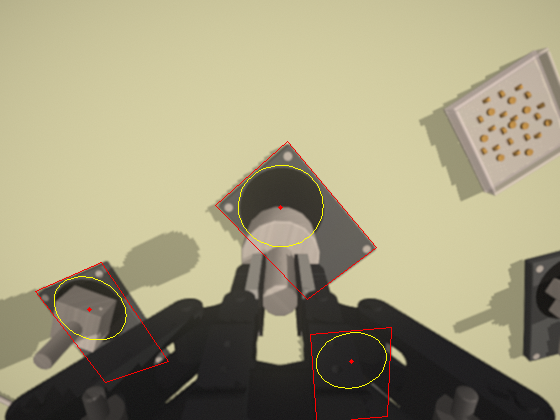

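To row units: 0.0568 m is 0.9088, -0.05 m is -0.8.

Request:
pendant([
  [[0,0,0,0.48,0,0,0],[0,0,0,0.4,0,0,0],[0,0,0,0.192,0,0,0],[0,0,0,0.016,0,0,0],[0,0,0,0,0,0,0],[0.05,0,0,0,0,0,0],[0.05,0,0,0,0,0,0],[0.05,0,0,0,0,0,0],[0.05,0,0,0,0,0,0],[0.05,0,0,-0.8,0,0,0],[0.05,0,0,-0.8,0,0,0],[0.05,-0.2656,0.9088,0,0,0,0],[0.05,-0.2656,0.9088,0,0,0,0],[0.05,-0.2656,0.9088,0,0,0,0],[0.05,-0.2656,0.9088,0,0,0,0],[0.05,-0.2656,0.9088,0,0,0,0],[0.05,0,0,0,0,0,0],[0.05,0,0,0,0,0,0]],
])

```text
time_s: 7.32
ee_pos: [0.6328, 0.2207, 0.1505]
tool_rot: [-0.691, -3.063, 0.002]
ft_force: [0.2, -0.3, -0.0]
width: 0.0496
grasp_force: 0.0
```

```bash
python3 wl.py w3
```

```text
7.375 [0.6328 0.22   0.1509] [[-0.903, 0.431, -0.001], [0.431, 0.903, -0.001], [0.001, -0.002, -1.0]]
bar [[280.0, 198.0], [340.0, 265.0], [264.0, 283.0], [228.0, 170.0], [312.0, 147.0]]
cross [[81.0, 274.0], [136.0, 338.0], [70.0, 342.0], [35.0, 244.0], [107.0, 238.0]]
```

View pics/w3o.png

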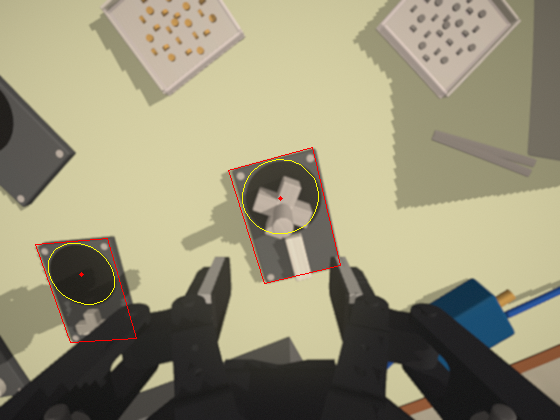

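Run:
```python
from h import *
d=np.load("pics/w3.npz"); c=dict(position=d["p"],attitude=d["a"],camera_matrix=d["K"],k1=float(d["k"]))
im=cv2.imread("pics/w3.png"); t=[cv2.resize(im[y:y+100,x:x+80],(400,500),interpolation=cv2.INTER_CUBIC) for x,y in [(240,150),(40,230)]]
cv2.imwrite("pics/w3c.png",np.hstack(t))
print(at_z(c,[(281,228)],.082),at_z(c,[(282,205)],.04))
```

```text
[[0.63581402 0.22044432 0.082     ]] [[0.63113436 0.22373489 0.04      ]]
```

View pics/w3c.png

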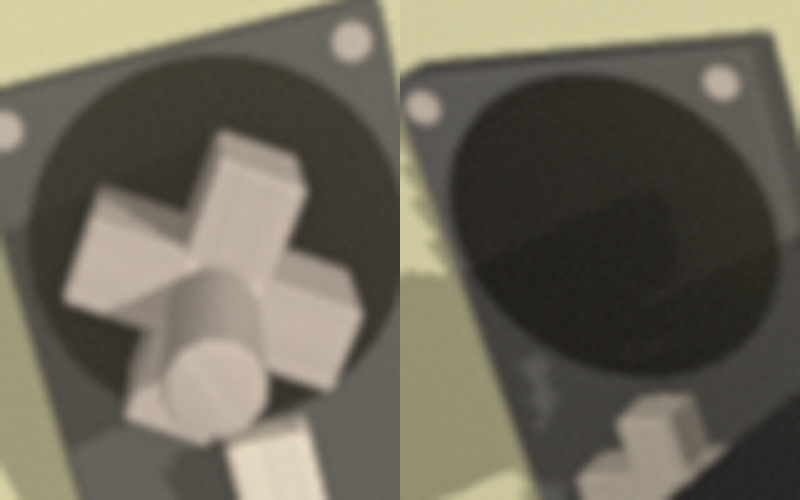

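Run:
```python
from h import *
d=np.load("pics/w3.npz"); c=dict(position=d["p"],attitude=d["a"],camera_matrix=d["K"],k1=float(d["k"]))
print(at_z(c,[(283,227.4)],.082),at_z(c,[(283,199),(82.8,274.8)],.012))
```

```text
[[0.63601906 0.22196547 0.082     ]] [[ 0.63341763  0.22388486  0.012     ]
 [ 0.61733183 -0.00139522  0.012     ]]
```

To row units: 0.05 m is 0.8, 0.0024 m is 0.0384.

Request:
pendant([
  [[0.05,-0.032,0.0384,0.8,0,0,0],[0.05,0,0,0.72,0,0,0],[0.05,0,0,0.096,0,0,0],[0.05,0,0,0,0,0,0],[0,0,0,0,0,0,0],[0,0,0,0,0,0,0],[0,0,0,0,0,0,0],[0,0,0,0,0,0,0],[0,0,0,0,0,0,0]],
], force=60)

```text
time_s: 8.5
ee_pos: [0.6374, 0.2228, 0.0521]
tool_rot: [0.691, 3.062, 0.002]
ft_force: [-1.6, -1.0, 7.2]
width: 0.0141
grasp_force: 58.4
```

Request:
pendant([
  [[0,0,0,-0.48,0,0,0],[0,0,0,-0.64,0,0,0],[0,-0.3152,-0.8384,0,0,0,0],[0,-0.3152,-0.8384,0,0,0,0],[0,-0.3152,-0.8384,0,0,0,0],[0,-0.3152,-0.8368,0,0,0,0],[0,0,0,0,0,0,0],[0,0,0,0,0,0,0]],
])

```text
time_s: 9.5
ee_pos: [0.6171, 0.0, 0.12]
tool_rot: [-0.692, -3.064, -0.001]
ft_force: [-0.4, 0.4, -3.6]
width: 0.0141
grasp_force: 59.4
```

To row units: -0.05 m is -0.8, -0.043 m is -0.688, 0.1667 rad / 2.0944 = 0.0796.

Request:
pendant([
  [[0,0,0,0.48,0,0,0],[0,0,0,0.4,0,0,0],[0,0,0,0.192,0,0,0],[0,0,0,0.016,0,0,0],[0,0,0,0,0,0,0],[0.05,0,0,0,0,0,0],[0.05,0,0,0,0,0,0],[0.05,0,0,0,0,0,0],[0.05,0,0,0,0,0,0],[0.05,0,0,-0.8,0,0,0],[0.05,0,0,-0.8,0,0,0],[0.05,-0.3904,-0.688,0,0,0,0],[0.05,-0.3904,-0.688,0,0,0,0],[0.05,-0.3904,-0.688,0,0,0,0],[0.05,-0.3904,-0.688,0,0,0,0],[0.05,0,0,0,0,0,0.0796],[0.05,0,0,0,0,0,0.0796],[0.05,0,0,0,0,0,0.0796],[0.05,0,0,0,0,0,0],[0.05,0,0,0,0,0,0]],
])

```text
time_s: 12.0
ee_pos: [0.6318, -0.1974, 0.1523]
tool_rot: [1.424, 2.8, 0.0]
ft_force: [0.9, -1.0, -0.9]
width: 0.05
grasp_force: 0.0
```

```bash
python3 wl.py w4
```

Run:
```python
from h import *
im=cv2.imread("pics/w4.png"); cv2.imwrite("pics/w4c.png",cv2.resize(im[140:260,200:360],(800,600),interpolation=cv2.INTER_CUBIC))
```

```text
12.05 [ 0.6318 -0.1974  0.1523] [[-0.588, 0.809, 0.0], [0.809, 0.588, 0.0], [0.0, 0.0, -1.0]]
cross [[403.0, 4.0], [487.0, 68.0], [408.0, 119.0], [337.0, -10.0], [422.0, -68.0]]
round [[276.0, 202.0], [365.0, 233.0], [305.0, 283.0], [219.0, 202.0], [279.0, 143.0]]
square [[104.0, 94.0], [207.0, 116.0], [160.0, 186.0], [48.0, 105.0], [90.0, 26.0]]
```

View pics/w4c.png

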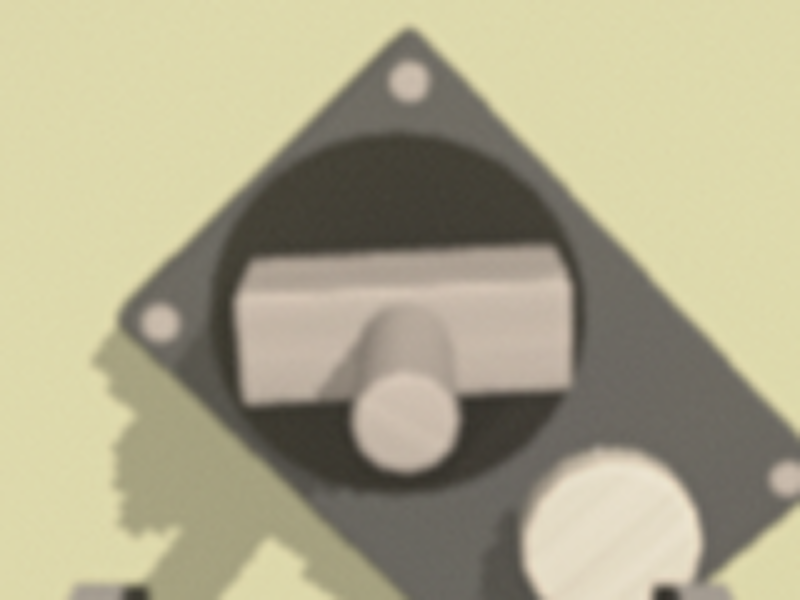

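The bar punch is aligned with the finger line; its shank top is at (281.2,224.4) and the mat centre at (279.5,202.4).

Run:
```python
from h import *
d=np.load("pics/w4.npz"); c=dict(position=d["p"],attitude=d["a"],camera_matrix=d["K"],k1=float(d["k"]))
a=at_z(c,[(281.2,224.4)],.082)[0];m=at_z(c,[(279.5,202.4)],.012)[0]; print(a,m)
Rt=R.from_rotvec(monitor.read_state()["tool_rot"]).as_matrix()
print("to punch",Rt.T@(a-[.6318,-.1974,.082]),"to bar mat",Rt.T@(np.array([.6322,.2235,.082])-a))
```

```text
[ 0.63347234 -0.19682765  0.082     ] [ 0.6338781  -0.19947388  0.012     ]
to punch [-5.21368178e-04  1.68893145e-03  2.67514679e-07] to bar mat [3.40591662e-01 2.46321471e-01 7.24932518e-05]
```

To row units: 0.05 m is 0.8, 0.045 m is 0.72.

Request:
pendant([
  [[0.05,-0.008,0.0272,0.8,0,0,0],[0.05,0,0,0.72,0,0,0],[0.05,0,0,0.12,0,0,0],[0.05,0,0,0,0,0,0],[0,0,0,0,0,0,0],[0,0,0,0,0,0,0],[0,0,0,0,0,0,0],[0,0,0,0,0,0,0],[0,0,0,0,0,0,0]],
], force=60)

```text
time_s: 13.18
ee_pos: [0.6344, -0.1975, 0.0516]
tool_rot: [1.427, 2.796, 0.001]
ft_force: [-1.1, -1.1, 6.6]
width: 0.0142
grasp_force: 58.5
```

Request:
pendant([
  [[0,0,0,-0.48,0,0,0],[0,0,0,-0.72,0,0,0],[0,0,0,-0.72,0,0,0],[0,0.6816,0.4928,0,0,0,0],[0,0.6816,0.4928,0,0,0,0],[0,0.6816,0.4928,0,0,0,0],[0,0.6816,0.4928,0,0,0,0],[0,0.6816,0.4928,0,0,0,0],[0,0.6816,0.4928,0,0,0,0],[0,0.6816,0.4928,0,0,0,0],[0,0.6784,0.4928,0,0,0,0],[0,0,0,0,0,0,0],[0,0,0,0,0,0,0]],
])

```text
time_s: 14.8
ee_pos: [0.6326, 0.2231, 0.1691]
tool_rot: [-1.427, -2.798, 0.003]
ft_force: [-0.2, -0.0, -4.2]
width: 0.0144
grasp_force: 59.1
```

Request:
pendant([
  [[0,0,0,0.8,0,0,0],[0,0,0,0.72,0,0,0],[0,0,0,0.288,0,0,0],[0,0,0,0.064,0,0,0],[0,0,0,0.016,0,0,0],[0,0,0,0,0,0,0],[0.05,0,0,0,0,0,0],[0.05,0,0,0,0,0,0],[0.05,0,0,0,0,0,0],[0.05,0,0,0,0,0,0],[0.05,0,0,-0.8,0,0,0],[0.05,0,0,-0.8,0,0,0],[0.05,-0.2064,-0.9248,0,0,0,0],[0.05,-0.2064,-0.9248,0,0,0,0],[0.05,-0.2064,-0.9248,0,0,0,0],[0.05,-0.2064,-0.9248,0,0,0,0],[0.05,-0.2064,-0.9248,0,0,0,0],[0.05,0,0,0,0,0,0],[0.05,0,0,0,0,0,0]],
])

```text
time_s: 17.18
ee_pos: [0.4379, 0.0021, 0.1523]
tool_rot: [1.428, 2.797, 0.002]
ft_force: [-0.2, -0.1, 0.3]
width: 0.0502
grasp_force: 0.0
```

```bash
python3 wl.py w5
```

Run:
```python
from h import *
im=cv2.imread("pics/w5.png"); cv2.imwrite("pics/w5c.png",cv2.resize(im[140:260,200:360],(800,600),interpolation=cv2.INTER_CUBIC))
```

```text
17.225 [0.4382 0.0025 0.1522] [[-0.587, 0.809, 0.002], [0.809, 0.587, 0.0], [-0.001, 0.002, -1.0]]
cross [[410.0, 297.0], [473.0, 332.0], [411.0, 365.0], [361.0, 291.0], [429.0, 251.0]]
round [[309.0, 414.0], [375.0, 431.0], [329.0, 460.0], [265.0, 415.0], [312.0, 381.0]]
square [[178.0, 351.0], [258.0, 366.0], [220.0, 405.0], [133.0, 356.0], [168.0, 310.0]]
blank [[277.0, 199.0], [375.0, 190.0], [341.0, 262.0], [227.0, 223.0], [253.0, 144.0]]
```

View pics/w5c.png

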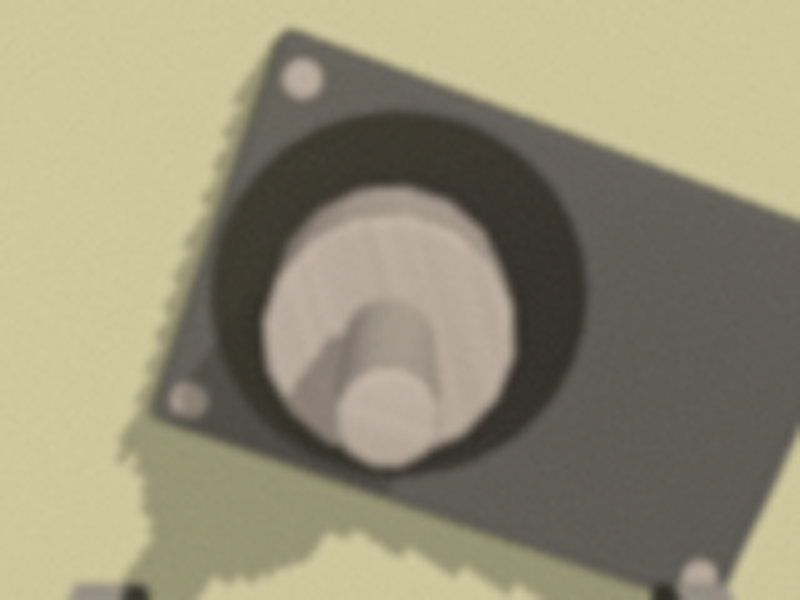

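Run:
```python
from h import *
d=np.load("pics/w5.npz"); c=dict(position=d["p"],attitude=d["a"],camera_matrix=d["K"],k1=float(d["k"]))
a=at_z(c,[(277.6,223.6)],.082)[0];m=at_z(c,[(279.6,198.4)],.012)[0]; print(a,m)
s=monitor.read_state();Rt=R.from_rotvec(s["tool_rot"]).as_matrix()
print("to punch",Rt.T@(a-[*s["ee_pos"][:2],.082]),"to round mat",Rt.T@(np.array([.633,-.200,.082])-a))
```

```text
[0.43723133 0.00161545 0.082     ] [0.43802407 0.00330472 0.012     ]
to punch [-1.72227365e-04 -1.31955017e-03 -1.89199936e-06] to round mat [-2.78165917e-01  3.99727648e-02  2.42421796e-04]
```

To row units: 0.05 m is 0.8, 0.045 m is 0.72.

Request:
pendant([
  [[0.05,0,-0.0208,0.8,0,0,0],[0.05,0,0,0.72,0,0,0],[0.05,0,0,0.12,0,0,0],[0.05,0,0,0,0,0,0],[0,0,0,0,0,0,0],[0,0,0,0,0,0,0],[0,0,0,0,0,0,0],[0,0,0,0,0,0,0],[0,0,0,0,0,0,0]],
], force=60)

```text
time_s: 18.35
ee_pos: [0.437, 0.0011, 0.0506]
tool_rot: [1.427, 2.796, 0.003]
ft_force: [-1.3, 0.5, 6.8]
width: 0.0146
grasp_force: 58.3
```

Request:
pendant([
  [[0,0,0,-0.48,0,0,0],[0,0,0,-0.64,0,0,0],[0,0,0,-0.48,0,0,0],[0,-0.7424,0.1072,0,0,0,0],[0,-0.7424,0.1072,0,0,0,0],[0,-0.7424,0.1072,0,0,0,0],[0,-0.7424,0.1072,0,0,0,0],[0,-0.7408,0.1056,0,0,0,0],[0,-0.7408,0.1056,0,0,0,0],[0,0,0,0,0,0,0],[0,0,0,0,0,0,0]],
])

```text
time_s: 19.73
ee_pos: [0.6304, -0.2002, 0.1485]
tool_rot: [-1.427, -2.796, -0.0]
ft_force: [-0.4, 0.3, -3.2]
width: 0.0145
grasp_force: 59.3
```

To row units: -0.06 m is -0.96, -0.05 m is -0.8.

Request:
pendant([
  [[0,-0.016,0.016,0.64,0,0,0],[0,0,0,0.56,0,0,0],[0,0,0,0.288,0,0,0],[0,0,0,0.064,0,0,0],[0,0,0,0.016,0,0,0],[0,0,0,0,0,0,0],[0.05,0,0,0,0,0,0],[0.05,0,0,0,0,0,0],[0.05,0,0,0,0,0,0],[0.05,0,0,0,0,0,0],[0.05,0,0,-0.8,0,0,0],[0.05,0,0,-0.8,0,0,0],[0.05,0,0,-0.96,0,0,0]],
])

```text
time_s: 21.35
ee_pos: [0.6323, -0.2009, 0.2121]
tool_rot: [-1.428, -2.797, 0.001]
ft_force: [0.3, -0.5, 0.7]
width: 0.05
grasp_force: 0.0
```

Request:
pendant([
  [[0.05,0.928,0.176,0,0,0,0],[0.05,0.928,0.176,0,0,0,0],[0.05,0.928,0.176,0,0,0,0],[0.05,0.928,0.176,0,0,0,0],[0.05,0.928,0.176,0,0,0,0],[0.05,0.928,0.176,0,0,0,0],[0.05,0.928,0.176,0,0,0,0],[0.05,0.928,0.176,0,0,0,0],[0.05,0.928,0.176,0,0,0,0],[0.05,0.928,0.176,0,0,0,0],[0.05,0.928,0.176,0,0,0,0],[0.05,0.928,0.176,0,0,0,0],[0.05,0,0,0,0,0,0],[0.05,0,0,0,0,0,0]],
])

```text
time_s: 23.1
ee_pos: [0.3319, 0.4393, 0.2111]
tool_rot: [1.428, 2.797, -0.001]
ft_force: [0.1, -0.9, -0.3]
width: 0.0495
grasp_force: 0.0
```

Run:
```python
from h import *
G={"bar":(.632,.2225),"cross":(.617,-.002),"round":(.632,-.200),"square":(.450,-.2105),"blank":(.437,.002)}
out=[]
for n,(x0,x1,y0,y1),w in [("top",(125,405,75,245),(560,340)),("side",(260,470,105,305),(240,228))]:
    im=read_camera(n);c=calibration(n); k=w[0]/(x1-x0)
    B=cv2.resize(im[y0:y1,x0:x1],w,interpolation=cv2.INTER_CUBIC)
    t=np.linspace(0,6.3,60)
    for g in G.values():
        m=proj(c,np.c_[g[0]+.036*np.cos(t),g[1]+.036*np.sin(t),np.full(60,.012)])
        cv2.polylines(B,[((m-[x0,y0])*k).round().astype(int)],True,(0,255,255),1)
    out.append(cv2.copyMakeBorder(B,0,340-w[1],0,0,cv2.BORDER_CONSTANT))
cv2.imwrite("pics/fin.png",np.hstack(out))
```

```text
(no output)
```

View pics/fin.png

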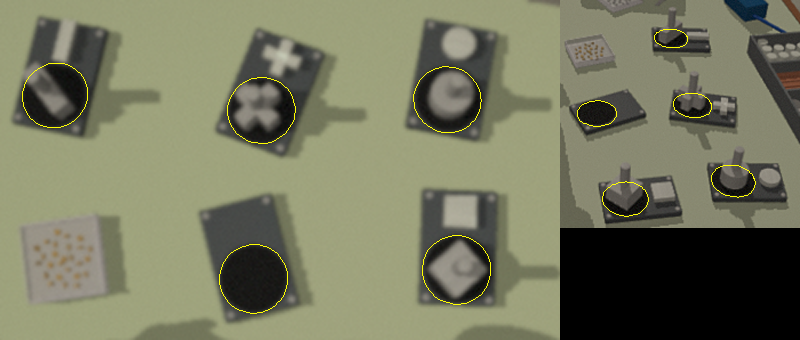

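The final view shows every punch upright on its matching station: bar (54,92), cross (260,107), round (451,97) and square (458,268). The blank mat is empty and the dish has not moved.

```bash
python3 -c "
from workcell import arm; print(arm.job_done())"
```

```text
the job is handed in; nothing more can be done
None
```

The job is handed in: all four punches stand upright on their matching stations (by camera, within a few mm of each mat's centre), the spare station is empty, and the dish is undisturbed.

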